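# Put the carved gypsum bar away in the push-latch drawer

### The arm

A 6-joint arm with a two-finger parallel gripper is mounted at the origin on a cart in front of the work surface, level with it; the furniture and walls round the work are solid. World frame = base frame: x ahead of the robot, y to its left, z up, the work surface at z = 0. Lengths are in m, angles in rad, forces in N, time in s.
With the tool pointing down it reaches from about 0.225 to 0.875 m from the base axis. Payload 3.4 kg.
Tool frame: the origin (TCP) lies on the mounting face of the last link; the fingertips stand 173 mm ahead of it and the grasp point (between the pads) lies hold_point_z ahead of it (hold_point_z is the distance from the TCP to the grasp point, in m); z points along the fingers, y is the line along which they close (so a half turn about z gives the same grasp; the last joint's range is limited). The gripper opens to 85 mm and grips with 20 to 120 N. Pads are 22 mm wide; open, the fingers measure 114 mm over their backs; the gripper's body (76 mm by 85 mm) begins 54 mm behind the grasp point. The pads swing forward as they close: fully open they stand 13 mm farther back than shut.
Start: joints at [1.033, 0.276, 1.505, -0, 1.361, -0.121], TCP at [0.233, 0.526, 0.405] pointing down, gripper open.
Joint ranges: [-2.89, 2.89], [-0.75, 2.08], [0.22, 2.7], [-1.18, 4.32], [0.11, 2.71], [-2.7, 2.7]. Speed limits (rad/s): [2.57, 2.57, 3.14, 3.14, 3.14, 3.14].

### API

Orientations are given as a unit quaternion [x, y, z, w].
In Python, from bench import sense, get_image, camera_info, job_done, look_for, landmark_of, hold_point_z gives the robot as it stands.
- The arm moves only by the tool step_arm, never from a script. Its argument "rows" is a list of rows, each an object with "fingers": the opening, from 0 (shut) to 1 (fully open); "dp": the shift along the tool's x, y, z in cm, a list of three; "dr": the turn, a rotation vector about the tool's x, y, z in degrees, a list of three. In form: [{"fingers": fingers, "dp": [x, y, z], "dr": [rx, ry, rz]}, ...]. A call has 1 to 20 rows; each row is the pose to reach, as a shift and turn from the pose commanded when the call began, along the tool's axes at that moment; what a row does not reach only later rows make up. A row lasts 1/12 s, in which the tool goes at most 41.7 mm and 7.16 degrees, less where a joint would pass 70% of its speed; a pose out of reach is approached as far as the arm can. A call with a gripper value outside its range is refused whole. The fingers move at their own pace and stop on an object; the grip force is fixed at half the most. Time passes only in rows, so rows that repeat a pose let the fingers close. It gives the time, the measured TCP pose, the force, the opening and the grip force at its end, in the units of the state.
- sense(): the state, without advancing time (a new reading comes with each control period).
- get_image(name): name is "side" or "top" or "wrist"; returns the picture (480x640x3 uint8, red, green, blue); there is no depth.
- camera_info(name): a dict with "fovy" (degrees; the focal length in pixels is half the picture's height over the tangent of half this angle, whatever the lens; pixels are square), "cx", "cy" (the principal point, pixels), "view" (4x4, takes a point from world to camera coordinates); the wrist camera has in their place "hand_eye" (4x4, takes a point from camera to tool coordinates, whose origin is the TCP and whose axes are the flange's). Camera axes: x right, y down, z forward; pixel columns grow to the right and rows downward; lengths in m; the calibration is good to about 2 mm. A picture is of the moment at which its call begins: read the wrist's pose just before it. camera_info takes no time and is no camera call.
- job_done(): hands the job in; it is judged then, once.
Trained networks look in the newest picture that a camera, given by its name, has taken for a name from the list of things; names that differ only in an ending like _2 or _b are one class to them, and where a whole thing is asked for, a point or a joint stands for the part that bears it (a point fixed in the world has none). Each returns a list of dicts, best first, with "confidence" (0 to 1); they miss things now and then, are a little off and sometimes report something else, mostly with a low value. They report only what shows in the picture. A call takes as long as a camera call.
- look_for(camera, label): "bbox" ([left, top, width, height] in pixels, round what is visible of it).
- landmark_of(camera, label): "position" ([row, column] in pixels: a listed point, or the origin of a listed thing).
The state is a dict: "t": time; "joint_positions": joint angles; "qd": joint speeds; "joint_efforts": joint torques, N m; "tcp_pos": TCP position; "eef_rot": TCP orientation; "ft_force": force on the tool from outside, world axes, zero at the start; "ft_torque": the same for the moment, N m; "gripper_width": opening from 0.0 (shut) to 1.0 (fully open); "finger_force": force on a finger pad.
Only numpy, scipy, OpenCV 4.12 (cv2) and the standard library are available. Lean on these libraries where they do the work, as an engineer would, in place of code of your own. Each camera call takes 0.05 s, during which the arm holds its last target. There are 200 camera calls.

### The job

The low, flat wooden chest in the middle of the table has a drawer without a handle, held by a push latch: push its front inward so that it springs ajar, draw it open, and lay the carved gypsum bar flat in the long empty bay beside the other finished pieces, setting it down rather than dropping it. Then push the drawer in, without slamming, until the latch catches again and the front stays flush with the chest's sides; leave the other things on the table where they are.

Things in the scene. Friction and masses are not known exactly. Their poses are not given: they have to be found in the camera images.
- chest: Low plywood chest, fixed, 220 mm deep (x) x 230 wide (y) x 74 high, with one drawer. Origin: under its centre, on the table. x points from front to back: the drawer opens along -x; z up. The top board (upper face 74 mm up) begins 22 mm behind the front ends of the two 12 mm sides, so the drawer's front panel stands free before it and is reached from above.
- drawer (a joint): Drawer travel, m: 0 latched, front flush with the sides' ends; -0.007 hard stop; 0.130 full out. Release: push to the stop (over 3 mm past flush), back off; a spring sends it out to about 0.045; beyond, it slides freely and stays. Latch: push to the stop (over 6 mm past flush), back off: it returns to 0; let go short, it pops ajar. Takes 8 N + 15 N per m/s; force stops under 20 N may end early.
- drawer_front (a point): Middle of the upper edge of the drawer front's outer face, 70 mm over the table; moves with the drawer; axes as the chest's. Plain panel without handle, 203 mm wide, 12 thick, from 14 to 70 mm up. The slot between its back and the top board is 10 mm when latched, about 55 when ajar. Things in the drawer reach at most 40 mm above the table, its side walls (92 mm off the middle) 47.
- bay (a point): Centre of the felt floor of the drawer's empty bay, 23 mm over the table, 74 mm behind the front's outer face, 35 mm to +y of the middle; moves with the drawer; axes as the chest's. Bay 116 mm long (x), 40 wide (y), between 8 mm high battens; clear of the top board when the drawer is out 0.115 or more. A gypsum heart and medallion (loose, 16 mm high) lie in the -y half.
- bar_centre (a point): Centre (15 mm above the underside) of the carved gypsum bar: pale rectangular bar, 110 mm long (its y axis) x 34 wide (x) x 30 high, about 0.13 kg, loose, lying flat on the table. Grip it across the 34 mm width. Either end may point to the back of the drawer.
- sanding_block: Bystander: cork sanding block, 54 x 98 x 28 mm, brown, loose on the table. Origin under its centre.
- pigment_jar: Bystander: clear jar with a red lid, 62 mm across, 86 mm high, loose. Origin under its centre.
- masking_tape: Bystander: roll of masking tape lying flat, 104 mm across, 25 mm high, loose. Origin under its centre.

How it is judged:
On the way, in this order (a step that is already met when the one before it is completed fails the run):
1. the drawer has been released by a push and stands ajar, at least 35 mm out (value of joint drawer above 0.035 m), for 0.1 s.
2. the bar lies flat in the bay, let go, with the drawer still open (value of joint drawer above 0.06 m and x of bar_centre in the frame of bay between -0.006 and 0.006 m and y of bar_centre in the frame of bay between -0.006 and 0.006 m and z of bar_centre in the frame of bay below 0.019 m and angle between bar_centre's own z axis and vertical below 0.08 rad and contact force between the fingers and carved_bar below 0.1 N), for 0.2 s.
At the end, for the whole second after the job is handed in: The drawer is latched, at rest within 3 mm of flush with nothing pressing on it, and the bar lies flat (within 0.08 rad) and still between the battens of its bay (centre within 6 mm of the bay's centre each way, on its floor) (value of joint drawer between -0.003 and 0.003 m and velocity of joint drawer between -0.01 and 0.01 m/s and x of bar_centre in the frame of bay between -0.006 and 0.006 m and y of bar_centre in the frame of bay between -0.006 and 0.006 m and z of bar_centre in the frame of bay below 0.019 m and angle between bar_centre's own z axis and vertical below 0.08 rad and linear speed of carved_bar below 0.02 m/s); the robot touches nothing.
It fails at once if the bar is dropped: it falls untouched faster than 0.55 m/s (a drop of more than 15 mm) (linear speed of carved_bar above 0.55 m/s and contact force between carved_bar and anything else below 0.01 N).
It fails at once if the drawer is slammed: it runs inward faster than 0.35 m/s (velocity of joint drawer below -0.35 m/s).
It fails at once if a bystander is shifted by more than 30 mm or knocked over (distance of any of sanding_block, pigment_jar, masking_tape from where it was at the start of the episode above 0.03 m or angle between pigment_jar's own z axis and vertical above 0.5 rad).
It also fails if it takes over 64 s, if anything falls off the work surface, if the arm or the gripper's body presses on something with over 40 N, if the wrist force passes 120 N, or if a joint passes its speed limit or range.

## Working session

There is one attempt and no reset: what is moved stays moved. The work goes in short steps, Python scripts to look and compute and a tool call to move; the robot and the scene stay as the last step left them, time stands still between calls to the robot, and variables do not carry over. Pictures are saved under pics/ and viewed, at most 10 in all, crops included, and the job is handed in when it is done.

Besides the shell and the picture viewer there is one more tool, called after "Call:" in YAML: its name, and indented under it one key for each argument. step_arm: Moves the arm, as the interface text tells. Its arguments: {"type":"object","properties":{"rows":{"type":"array"}},"required":["rows"]}

```bash
mkdir -p pics; ls; python3 - <<'E'
from bench import *
import cv2,numpy as np
s=sense();print(s['t'],s['tcp_pos'],s['eef_rot'],hold_point_z)
for c in ('top','side'):
    im=get_image(c);cv2.imwrite(f'pics/{c}0.png',im[:,:,::-1])
    print(c,camera_info(c))
    for l in ('drawer_front','bay','bar_centre','chest','sanding_block','pigment_jar','masking_tape'):
        print(l,[(np.round(d['position']),round(d['confidence'],2)) for d in landmark_of(c,l)[:2]])
print(camera_info('wrist'))
a=cv2.imread('pics/top0.png');b=cv2.imread('pics/side0.png')
E
```

```text
pics
0.0 [0.23266735 0.52558988 0.40383075] [ 2.06893099e-01  9.78363117e-01 -8.70213601e-04 -3.15200548e-04] 0.1547
top {'fovy': 45.417469500615425, 'cx': 325.9342321256342, 'cy': 239.4614293762222, 'view': array([[ 7.34473711e-03, -9.99972765e-01, -7.23551239e-04,
        -9.42147460e-02],
       [-9.98738694e-01, -7.29972861e-03, -4.96763003e-02,
         5.69445579e-01],
       [ 4.96696656e-02,  1.08749799e-03, -9.98765108e-01,
         1.29944389e+00],
       [ 0.00000000e+00,  0.00000000e+00,  0.00000000e+00,
         1.00000000e+00]])}
drawer_front [(array([230., 322.]), 0.78)]
bay []
bar_centre [(array([286., 483.]), 0.88)]
chest [(array([184., 324.]), 0.58)]
sanding_block [(array([295., 150.]), 0.73)]
pigment_jar [(array([222., 174.]), 0.87)]
masking_tape [(array([200., 473.]), 0.88)]
side {'fovy': 50.455824796313564, 'cx': 320.59652168931854, 'cy': 249.2289700231206, 'view': array([[ 0.94702516, -0.32057543,  0.01935823, -0.57317416],
       [-0.18444425, -0.59223914, -0.78436798,  0.12292314],
       [ 0.2629138 ,  0.7392457 , -0.61999366,  1.20902549],
       [ 0.        ,  0.        ,  0.        ,  1.        ]])}
drawer_front [(array([259., 322.]), 0.75)]
bay [(array([255., 348.]), 0.66), (array([373., 414.]), 0.32)]
bar_centre [(array([401., 326.]), 0.6)]
chest [(array([269., 364.]), 0.67)]
sanding_block []
pigment_jar [(array([200., 294.]), 0.95), (array([255., 346.]), 0.65)]
masking_tape [(array([373., 412.]), 0.64)]
{'fovy': 64.94106716808642, 'cx': 316.2541018589399, 'cy': 241.79298460031023, 'hand_eye': array([[ 9.79022368e-04, -9.47611906e-01, -3.19422475e-01,
         8.18476977e-02],
       [ 9.99999429e-01,  1.06433281e-03, -9.25189667e-05,
        -1.94032462e-04],
       [ 4.27643896e-04, -3.19422202e-01,  9.47612407e-01,
         3.04525570e-02],
       [ 0.00000000e+00,  0.00000000e+00,  0.00000000e+00,
         1.00000000e+00]])}
```

View pics/top0.png

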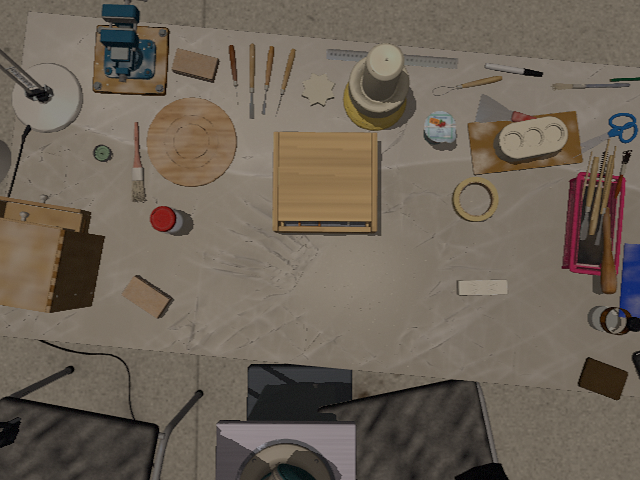

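View pics/side0.png

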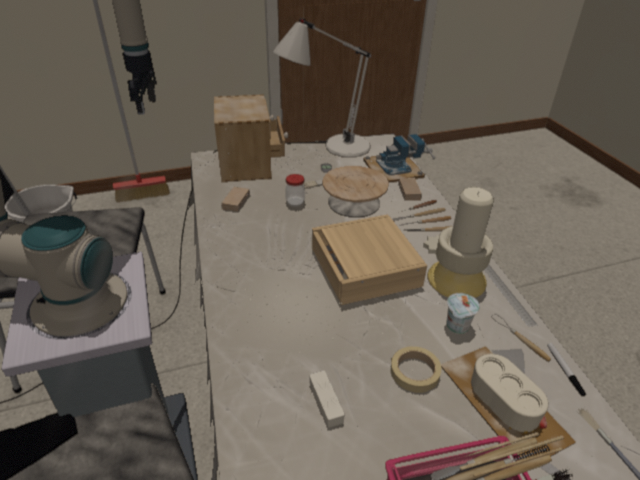

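The top view shows the chest (cols 273–380, rows 131–234) with its front at the bottom, the bar at (483,288), the tape at (474,200), the jar at (165,219) and the block at (148,296). The side view has the bar at (327,398) and the chest's front slot from (315,235) to (348,275).

```bash
cat > h.py <<'E'
from bench import *
import cv2,numpy as np
from scipy.spatial.transform import Rotation as R
def cam(c,s=None):
    i=camera_info(c);f=240/np.tan(np.radians(i['fovy']/2))
    K=np.array([[f,0,i['cx']],[0,f,i['cy']],[0,0,1]])
    if c=='wrist':
        T=np.eye(4);T[:3,:3]=R.from_quat(s['eef_rot']).as_matrix();T[:3,3]=s['tcp_pos']
        V=np.linalg.inv(T@i['hand_eye'])
    else: V=i['view']
    return K,V
def P(KV): return KV[0]@KV[1][:3]
def tri(obs): # [(KV,(u,v))]
    A=[]
    for kv,(u,v) in obs:
        p=P(kv);A+=[u*p[2]-p[0],v*p[2]-p[1]]
    x=np.linalg.svd(np.array(A))[2][-1];x=x[:3]/x[3]
    res=[np.round(proj(kv,x)-np.array(o),1) for kv,o in obs]
    return x,res
def proj(kv,x):
    q=P(kv)@np.append(x,1);return q[:2]/q[2]
def plane(kv,uv,z):
    K,V=kv;c=-V[:3,:3].T@V[:3,3];d=V[:3,:3].T@np.linalg.inv(K)@np.array([*uv,1.])
    return c+d*(z-c[2])/d[2]
E
python3 - <<'E'
from h import *
t,s=cam('top'),cam('side')
print('bar',tri([(t,(483,286)),(s,(326,401))]))
print('front',tri([(t,(322,230)),(s,(322,259))]))
print('tape',plane(t,(473,200),0.0),'jar',plane(t,(174,222),0),'blk',plane(t,(150,295),0))
im=cv2.imread('pics/top0.png')
g=im.astype(int).sum(2)
m=((g>540)).astype(np.uint8);m[:270]=0;m[305:]=0;m[:,:440]=0;m[:,530:]=0
c=max(cv2.findContours(m,0,2)[0],key=cv2.contourArea)
r=cv2.minAreaRect(c);b=cv2.boxPoints(r);print(r,b)
w=[plane(t,x,.03) for x in b];print(np.round(w,4),np.mean(w,0))
# chest corners
for uv in [(273,131),(380,131),(378,234),(274,232)]: print(uv,plane(t,uv,.074))
cv2.imwrite('pics/tc.png',cv2.resize(im[110:250,250:400],None,fx=5,fy=4.2,interpolation=cv2.INTER_CUBIC)[:600])
E
```

```text
bar (array([ 0.46531621, -0.44984918,  0.009968  ]), [array([-0.1,  0.4]), array([ 0.7, -0. ])])
front (array([ 0.58589071, -0.08004776,  0.04854764]), [array([-0.5,  1.6]), array([ 1.9, -0.1])])
tape [ 0.66508422 -0.43092047  0.        ] jar [0.60879068 0.26260935 0.        ] blk [0.43971486 0.31446754 0.        ]Traceback (most recent call last):
  File "<stdin>", line 9, in <module>
ValueError: max() iterable argument is empty
```

Call:
step_arm:
  rows:
    - {"fingers": 0, "dp": [-53.5, -42.6, 4.5], "dr": [0, 0, -24]}
    - {"fingers": 0, "dp": [-53.5, -42.6, 4.5], "dr": [0, 0, -24]}
    - {"fingers": 0, "dp": [-53.5, -42.6, 4.5], "dr": [0, 0, -24]}
    - {"fingers": 0, "dp": [-53.5, -42.6, 4.5], "dr": [0, 0, -24]}
    - {"fingers": 0, "dp": [-53.5, -42.6, 4.5], "dr": [0, 0, -24]}
    - {"fingers": 0, "dp": [-53.5, -42.6, 4.5], "dr": [0, 0, -24]}
    - {"fingers": 0, "dp": [-53.5, -42.6, 4.5], "dr": [0, 0, -24]}
    - {"fingers": 0, "dp": [-53.5, -42.6, 4.5], "dr": [0, 0, -24]}
    - {"fingers": 0, "dp": [-53.5, -42.6, 4.5], "dr": [0, 0, -24]}
    - {"fingers": 0, "dp": [-53.5, -42.6, 4.5], "dr": [0, 0, -24]}
    - {"fingers": 0, "dp": [-53.5, -42.6, 4.5], "dr": [0, 0, -24]}
    - {"fingers": 0, "dp": [-53.5, -42.6, 4.5], "dr": [0, 0, -24]}
    - {"fingers": 0, "dp": [-53.5, -42.6, 4.5], "dr": [0, 0, -24]}
    - {"fingers": 0, "dp": [-53.5, -42.6, 4.5], "dr": [0, 0, -24]}
    - {"fingers": 0, "dp": [-53.5, -42.6, 4.5], "dr": [0, 0, -24]}
    - {"fingers": 0, "dp": [-53.5, -42.6, 4.5], "dr": [0, 0, -24]}
    - {"fingers": 0, "dp": [-53.5, -42.6, 4.5], "dr": [0, 0, -24]}
    - {"fingers": 0, "dp": [-53.5, -42.6, 4.5], "dr": [0, 0, -24]}
    - {"fingers": 0, "dp": [-53.5, -42.6, 4.5], "dr": [0, 0, -24]}
    - {"fingers": 0, "dp": [-53.5, -42.6, 4.5], "dr": [0, 0, -24]}

```text
t: 2.47
tcp_pos: [0.5492, -0.08, 0.3595]
eef_rot: [-0.001, 1.0, 0.001, -0.001]
ft_force: [-0.7, 1.1, -0.6]
gripper_width: -0.005
finger_force: 0.0
```

```bash
python3 - <<'E'
from h import *
s=sense();im=get_image('wrist');cv2.imwrite('pics/w1.png',im[:,:,::-1])
print(s['t'],s['tcp_pos'],s['eef_rot'],s['ft_force'])
for l in ('drawer_front','chest'):
    print(l,[(np.round(d['position']),round(d['confidence'],2)) for d in landmark_of('wrist',l)[:2]])
E
```

```text
2.4667 [ 0.54915421 -0.08001328  0.359468  ] [-8.15963960e-04  9.99999389e-01  5.25259842e-04 -5.29974030e-04] [-0.73871259  1.05103311 -0.63441637]
drawer_front [(array([278., 308.]), 0.8)]
chest []
```

View pics/w1.png

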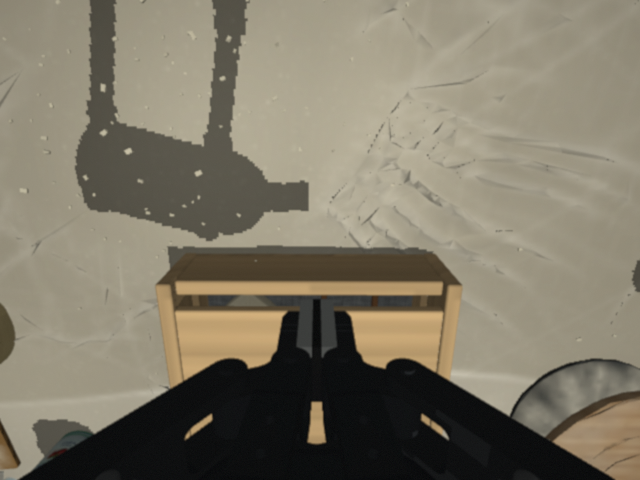

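The wrist view shows the chest's front with its upper outer edge at about row 281 (cols 175–441). The sides' front top corners are at (157,283) and (461,285), and the slot is at rows 294–308.

```bash
python3 - <<'E'
from h import *
s=dict(tcp_pos=[ 0.54915421,-0.08001328,0.359468],eef_rot=[-8.15963960e-04,9.99999389e-01,5.25259842e-04,-5.29974030e-04])
w=cam('wrist',s);t=cam('top')
L=plane(w,(157,284),.074);Rr=plane(w,(461,286),.074);print(L,Rr,np.linalg.norm(L-Rr),(L+Rr)/2,np.degrees(np.arctan2(-(Rr-L)[0],(Rr-L)[1])))
for uv in [(175,282),(441,281),(308,278),(308,281.5)]: print(uv,plane(w,uv,.07))
print('tri',tri([(w,(308,280)),(t,(322,230)),(cam('side'),(322,259))]))
im=cv2.imread('pics/w1.png');print([int(v) for v in im[270:312,250].sum(1)])
E
```

```text
[ 0.58607146 -0.19798288  0.074     ] [0.58720097 0.02758314 0.074     ] 0.22556884594308244 [ 0.58663621 -0.08519987  0.074     ] -0.28690210909844854
(175, 282) [ 0.58625874 -0.18608968  0.07      ]
(441, 281) [0.58499367 0.01373518 0.07      ]
(308, 278) [ 0.58276018 -0.08615157  0.07      ]
(308, 281.5) [ 0.58562612 -0.08616405  0.07      ]
tri (array([ 0.58652875, -0.08229054,  0.05216358]), [array([ 5.3, -6.8]), array([0.5, 1.2]), array([ 2.5, -0.7])])
[182, 183, 177, 178, 177, 177, 177, 177, 174, 178, 224, 319, 390, 437, 455, 467, 471, 473, 470, 471, 468, 467, 460, 444, 386, 319, 294, 285, 286, 287, 286, 287, 287, 286, 289, 280, 233, 201, 198, 220, 297, 392]
```

Call:
step_arm:
  rows:
    - {"fingers": 0, "dp": [0.9, -0.6, 4], "dr": [0, 0, 0]}
    - {"fingers": 0, "dp": [0.9, -0.6, 8], "dr": [0, 0, 0]}
    - {"fingers": 0, "dp": [0.9, -0.6, 12], "dr": [0, 0, 0]}
    - {"fingers": 0, "dp": [0.9, -0.6, 14.1], "dr": [0, 0, 0]}
    - {"fingers": 0, "dp": [0.9, -0.6, 14.1], "dr": [0, 0, 0]}
    - {"fingers": 0, "dp": [-1.2, -0.6, 14.1], "dr": [0, 0, 0]}
    - {"fingers": 0, "dp": [-1.8, -0.6, 14.1], "dr": [0, 0, 0]}
    - {"fingers": 0, "dp": [-2.3, -0.6, 14.1], "dr": [0, 0, 0]}
    - {"fingers": 0, "dp": [-2.6, -0.6, 14.1], "dr": [0, 0, 0]}

```text
t: 3.37
tcp_pos: [0.5751, -0.0859, 0.2202]
eef_rot: [-0.002, 1.0, -0.0, -0.001]
ft_force: [-6.4, -1.0, 4.7]
gripper_width: 0.0
finger_force: 3.1
```

Call:
step_arm:
  rows:
    - {"fingers": 0, "dp": [-0.3, 0, 0], "dr": [0, 0, 0]}
    - {"fingers": 0, "dp": [-0.6, 0, 0], "dr": [0, 0, 0]}
    - {"fingers": 0, "dp": [-0.6, 0, 0], "dr": [0, 0, 0]}

```text
t: 3.62
tcp_pos: [0.5801, -0.086, 0.2197]
eef_rot: [-0.001, 1.0, 0.0, -0.002]
ft_force: [-4.6, -0.6, 3.4]
gripper_width: -0.003
finger_force: 2.4
```

Call:
step_arm:
  rows:
    - {"fingers": 0, "dp": [-0.2, 0, 0], "dr": [0, 0, 0]}
    - {"fingers": 0, "dp": [-0.4, 0, 0], "dr": [0, 0, 0]}
    - {"fingers": 0, "dp": [-0.4, 0, 0], "dr": [0, 0, 0]}

```text
t: 3.87
tcp_pos: [0.583, -0.086, 0.2196]
eef_rot: [-0.001, 1.0, 0.0, -0.003]
ft_force: [-8.1, -0.3, 6.3]
gripper_width: 0.002
finger_force: 4.0
```

Call:
step_arm:
  rows:
    - {"fingers": 0, "dp": [-0.2, 0, 0], "dr": [0, 0, 0]}
    - {"fingers": 0, "dp": [-0.4, 0, 0], "dr": [0, 0, 0]}
    - {"fingers": 0, "dp": [-0.4, 0, 0], "dr": [0, 0, 0]}

```text
t: 4.12
tcp_pos: [0.5844, -0.086, 0.2195]
eef_rot: [-0.002, 1.0, 0.0, -0.007]
ft_force: [-15.6, -1.6, 12.5]
gripper_width: -0.003
finger_force: 7.9
```

Call:
step_arm:
  rows:
    - {"fingers": 0, "dp": [-0.3, 0, 0], "dr": [0, 0, 0]}
    - {"fingers": 0, "dp": [-0.6, 0, 0], "dr": [0, 0, 0]}
    - {"fingers": 0, "dp": [-0.6, 0, 0], "dr": [0, 0, 0]}

```text
t: 4.37
tcp_pos: [0.5864, -0.086, 0.2195]
eef_rot: [-0.002, 1.0, 0.0, -0.014]
ft_force: [-28.0, -3.8, 22.3]
gripper_width: 0.001
finger_force: 13.9
```

Call:
step_arm:
  rows:
    - {"fingers": 0, "dp": [3, 0, 0], "dr": [0, 0, 0]}
    - {"fingers": 0, "dp": [6, 0, 0], "dr": [0, 0, 0]}
    - {"fingers": 0, "dp": [9, 0, 0], "dr": [0, 0, 0]}
    - {"fingers": 0, "dp": [9, 0, -4], "dr": [0, 0, 0]}
    - {"fingers": 0, "dp": [9, 0, -8], "dr": [0, 0, 0]}
    - {"fingers": 0, "dp": [9, 0, -10], "dr": [0, 0, 0]}
    - {"fingers": 0, "dp": [9, 0, -10], "dr": [0, 0, 0]}

```text
t: 4.95
tcp_pos: [0.5069, -0.0867, 0.3248]
eef_rot: [-0.001, 1.0, -0.002, 0.006]
ft_force: [0.9, -0.2, 0.4]
gripper_width: 0.001
finger_force: 0.0
```

```bash
python3 - <<'E'
from h import *
s=sense();im=get_image('wrist');cv2.imwrite('pics/w2.png',im[:,:,::-1])
print(s['t'],s['tcp_pos'],s['eef_rot'],s['ft_force'])
w=cam('wrist',s)
for d in landmark_of('wrist','drawer_front')[:2]: print(d,plane(w,d['position'][::-1],.07))
E
```

```text
4.95 [ 0.50693241 -0.08673526  0.3248125 ] [-0.00105127  0.99997738 -0.00180625  0.00639259] [ 0.89164275 -0.16786593  0.38438989]
{'position': [292.5, 320.1], 'confidence': 0.58} [ 0.53918545 -0.08537214  0.07      ]
{'position': [404.1, 321.1], 'confidence': 0.22} [ 0.63095643 -0.08404206  0.07      ]
```

View pics/w2.png

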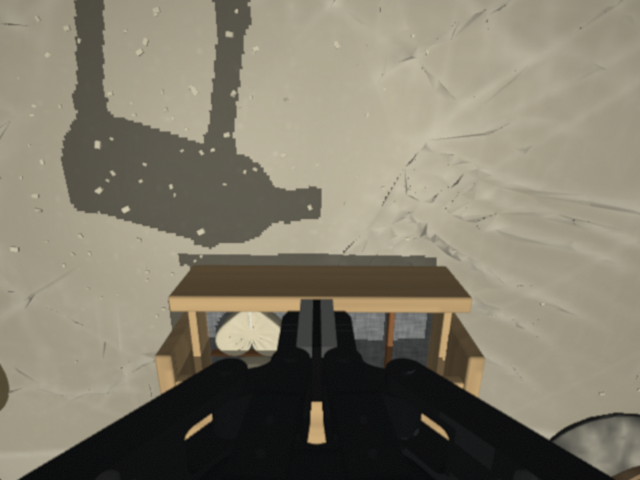

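The drawer is ajar. Its front upper edge is at row 295, so the front stands at x≈0.541; the slot behind it is visible with the heart at (250,332).

Call:
step_arm:
  rows:
    - {"fingers": 0, "dp": [-3.7, 0, 0], "dr": [0, 0, 0]}
    - {"fingers": 0, "dp": [-7.3, 0, 0], "dr": [0, 0, 0]}
    - {"fingers": 0, "dp": [-7.3, 0, 0], "dr": [0, 0, 0]}
    - {"fingers": 0, "dp": [-7.3, 0, 0], "dr": [0, 0, 0]}

```text
t: 5.38
tcp_pos: [0.5796, -0.0861, 0.3167]
eef_rot: [-0.001, 1.0, 0.0, -0.001]
ft_force: [-1.2, -0.2, -1.0]
gripper_width: 0.003
finger_force: 0.0
```

Call:
step_arm:
  rows:
    - {"fingers": 0, "dp": [0, 0, 3.5], "dr": [0, 0, 0]}
    - {"fingers": 0, "dp": [0, 0, 7], "dr": [0, 0, 0]}
    - {"fingers": 0, "dp": [0, 0, 9.1], "dr": [0, 0, 0]}
    - {"fingers": 0, "dp": [0, 0, 9.1], "dr": [0, 0, 0]}

```text
t: 5.72
tcp_pos: [0.5748, -0.0854, 0.2221]
eef_rot: [-0.001, 1.0, 0.002, -0.007]
ft_force: [-0.6, 0.6, 0.3]
gripper_width: -0.001
finger_force: 0.0
```

Call:
step_arm:
  rows:
    - {"fingers": 0, "dp": [1, 0, 0], "dr": [0, 0, 0]}
    - {"fingers": 0, "dp": [2, 0, 0], "dr": [0, 0, 0]}
    - {"fingers": 0, "dp": [3, 0, 0], "dr": [0, 0, 0]}
    - {"fingers": 0, "dp": [4, 0, 0], "dr": [0, 0, 0]}
    - {"fingers": 0, "dp": [5, 0, 0], "dr": [0, 0, 0]}
    - {"fingers": 0, "dp": [6, 0, 0], "dr": [0, 0, 0]}
    - {"fingers": 0, "dp": [7, 0, 0], "dr": [0, 0, 0]}
    - {"fingers": 0, "dp": [8, 0, 0], "dr": [0, 0, 0]}
    - {"fingers": 0, "dp": [9, 0, 0], "dr": [0, 0, 0]}
    - {"fingers": 0, "dp": [9.5, 0, 0], "dr": [0, 0, 0]}
    - {"fingers": 0, "dp": [9.5, 0, 0], "dr": [0, 0, 0]}

```text
t: 6.63
tcp_pos: [0.4811, -0.0861, 0.2272]
eef_rot: [-0.001, 1.0, 0.001, -0.002]
ft_force: [-1.2, 0.6, -1.2]
gripper_width: 0.002
finger_force: 0.0
```

Call:
step_arm:
  rows:
    - {"fingers": 0, "dp": [-0.6, 0, 0], "dr": [0, 0, 0]}
    - {"fingers": 0, "dp": [-0.6, 0, -4], "dr": [0, 0, 0]}
    - {"fingers": 0, "dp": [-0.6, 0, -8], "dr": [0, 0, 0]}
    - {"fingers": 0, "dp": [0, -3, -12], "dr": [0, 0, 0]}
    - {"fingers": 0, "dp": [0, -7, -13.5], "dr": [0, 0, 0]}
    - {"fingers": 0, "dp": [0, -9, -13.5], "dr": [0, 0, 0]}
    - {"fingers": 0, "dp": [0, -9, -13.5], "dr": [0, 0, 0]}
    - {"fingers": 0, "dp": [0, -9, -13.5], "dr": [0, 0, 0]}

```text
t: 7.3
tcp_pos: [0.4841, -0.1777, 0.3625]
eef_rot: [0.0, 1.0, 0.0, -0.0]
ft_force: [-0.4, 0.5, -1.0]
gripper_width: -0.002
finger_force: 0.0
```

```bash
python3 - <<'E'
from h import *
s=sense();im=get_image('wrist');cv2.imwrite('pics/w3.png',im[:,:,::-1])
print(s['t'],list(s['tcp_pos']),list(s['eef_rot']),s['ft_force'])
w=cam('wrist',s)
for l,z in (('drawer_front',.07),('bay',.023)):
  for d in landmark_of('wrist',l)[:2]: print(l,d,plane(w,d['position'][::-1],z))
E
```

```text
7.3 [np.float64(0.4840655117036916), np.float64(-0.17767045000693138), np.float64(0.3624541618401921)] [np.float64(0.00020317580602072956), np.float64(0.9999998879572175), np.float64(0.0003157859460325135), np.float64(-0.00028824361340201975)] [-0.35338702  0.52279305 -1.00730741]
drawer_front {'position': [194.0, 447.5], 'confidence': 0.71} [ 0.45470641 -0.08556117  0.07      ]
bay {'position': [270.8, 461.7], 'confidence': 0.68} [ 0.53311813 -0.04868409  0.023     ]
bay {'position': [194.2, 447.8], 'confidence': 0.45} [ 0.46431328 -0.06871508  0.023     ]
```

View pics/w3.png

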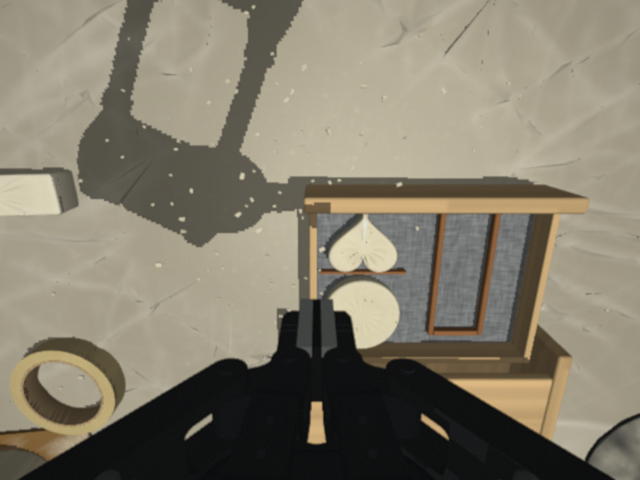

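The drawer stands open: front upper edge at row 196, bay between battens at cols 440 and 490, rows 213–331. The bar is at left (30,193) and the tape at (68,385).

```bash
python3 - <<'E'
from h import *
s=sense();print(s['joint_positions'])
w=cam('wrist',s)
for uv,z in [((443,215),.031),((434,328),.031),((492,215),.031),((481,328),.031),((305,208),.07),((588,208),.07),((305,196),.07),((588,196),.07),((74,208),.03),((68,170),.03)]: print(uv,plane(w,uv,z))
print(tri([(w,(461.7,270.8)),(cam('top'),proj(cam('top'),[.532,-.05,.023]))]))
E
```

```text
[-4.83843487e-01  2.15344627e-01  1.70060980e+00  7.01067678e-04
  1.22875443e+00 -2.05755094e+00]
(443, 215) [ 0.47843399 -0.0713004   0.031     ]
(434, 328) [ 0.58427505 -0.06782214  0.031     ]
(492, 215) [ 0.47830615 -0.031058    0.031     ]
(481, 328) [ 0.58416689 -0.02503504  0.031     ]
(305, 208) [ 0.46365159 -0.1834098   0.07      ]
(588, 208) [0.46300589 0.01756321 0.07      ]
(305, 196) [ 0.45502831 -0.18335971  0.07      ]
(588, 196) [0.45437713 0.01555684 0.07      ]
(74, 208) [ 0.47376134 -0.37319596  0.03      ]
(68, 170) [ 0.44298735 -0.37179118  0.03      ]
(array([ 0.53123736, -0.04942533,  0.0269548 ]), [array([-1.9,  1.7]), array([-0.3,  0.3])])
```

Call:
step_arm:
  rows:
    - {"fingers": 0.7, "dp": [1.9, -27, 2], "dr": [0, 0, 90]}
    - {"fingers": 0.7, "dp": [1.9, -27, 2], "dr": [0, 0, 90]}
    - {"fingers": 0.7, "dp": [1.9, -27, 2], "dr": [0, 0, 90]}
    - {"fingers": 0.7, "dp": [1.9, -27, 2], "dr": [0, 0, 90]}
    - {"fingers": 0.7, "dp": [1.9, -27, 2], "dr": [0, 0, 90]}
    - {"fingers": 0.7, "dp": [1.9, -27, 2], "dr": [0, 0, 90]}
    - {"fingers": 0.7, "dp": [1.9, -27, 2], "dr": [0, 0, 90]}
    - {"fingers": 0.7, "dp": [1.9, -27, 2], "dr": [0, 0, 90]}
    - {"fingers": 0.7, "dp": [1.9, -27, 2], "dr": [0, 0, 90]}
    - {"fingers": 0.7, "dp": [1.9, -27, 2], "dr": [0, 0, 90]}
    - {"fingers": 0.7, "dp": [1.9, -27, 2], "dr": [0, 0, 90]}
    - {"fingers": 0.7, "dp": [1.9, -27, 2], "dr": [0, 0, 90]}
    - {"fingers": 0.7, "dp": [1.9, -27, 2], "dr": [0, 0, 90]}
    - {"fingers": 0.7, "dp": [1.9, -27, 2], "dr": [0, 0, 90]}
    - {"fingers": 0.7, "dp": [1.9, -27, 2], "dr": [0, 0, 90]}

```text
t: 8.7
tcp_pos: [0.4659, -0.4454, 0.3418]
eef_rot: [0.705, 0.709, 0.0, -0.001]
ft_force: [0.2, -0.4, -0.3]
gripper_width: 0.702
finger_force: 0.0
```

```bash
python3 - <<'E'
from h import *
s=sense();im=get_image('wrist');cv2.imwrite('pics/w4.png',im[:,:,::-1])
print(s['t'],list(map(float,s['tcp_pos'])),list(map(float,s['eef_rot'])),s['ft_force'],s['gripper_width'])
w=cam('wrist',s)
for d in landmark_of('wrist','bar_centre')[:2]: 
  print(d,plane(w,d['position'][::-1],.015)); print(tri([(w,d['position'][::-1]),(cam('top'),(483,286)),(cam('side'),(326,401))]))
E
```

```text
8.7 [0.46588669218401224, -0.44542357626378, 0.34184949569405865] [0.7051492325414811, 0.7090582566361852, 0.0002413826915421612, -0.000943544705037281] [ 0.23818397 -0.38271856 -0.28141314] 0.7022449422181473
{'position': [219.7, 312.5], 'confidence': 0.89} [ 0.46277352 -0.4440964   0.015     ]
(array([ 0.46488138, -0.44898447,  0.00888862]), [array([2.6, 3.8]), array([-0.6,  0.6]), array([ 0.3, -0. ])])
```

View pics/w4.png

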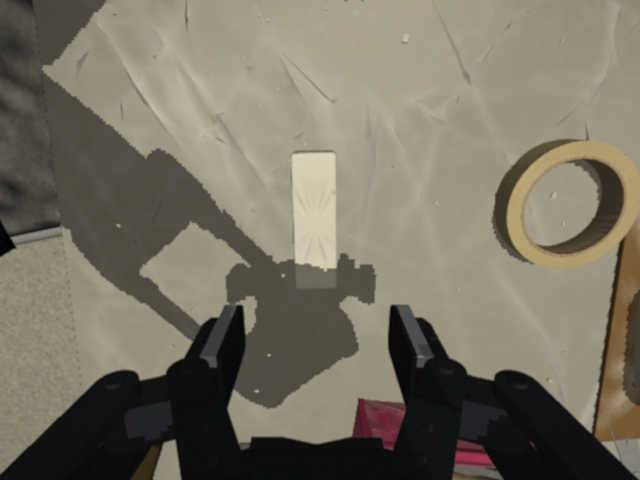

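The wrist view shows the bar's top face with corners at about (293,153), (336,153), (337,288) and (296,289), between the open fingers' columns, with the tape at right.

```bash
python3 - <<'E'
from h import *
s=dict(tcp_pos=[0.46588669218401224, -0.44542357626378, 0.34184949569405865],eef_rot=[0.7051492325414811, 0.7090582566361852, 0.0002413826915421612, -0.000943544705037281])
w=cam('wrist',s)
c=np.array([plane(w,u,.03) for u in [(293,153),(336,153),(337,288),(296,289)]])
print(c,c.mean(0)); a=(c[0]+c[1])/2-(c[2]+c[3])/2
print(np.linalg.norm(a),np.degrees(np.arctan2(-a[0],a[1])),np.linalg.norm(c[1]-c[0]))
print(np.degrees(R.from_quat(s['eef_rot']).as_matrix()[:2,0]))
# independent height: bar corners seen from top view
im=cv2.imread('pics/top0.png');g=im[275:300,450:515].astype(int).sum(2)
m=(g>np.percentile(g,72)).astype(np.uint8);k=max(cv2.findContours(m,0,2)[0],key=cv2.contourArea)
r=cv2.minAreaRect(k);ctr=(r[0][0]+450,r[0][1]+275);print(r)
print(tri([(w,(315.5,220.5)),(cam('top'),ctr),(cam('side'),(325,396))]))
E
```

```text
[[ 0.4485261  -0.3897515   0.03      ]
 [ 0.47990542 -0.38954262  0.03      ]
 [ 0.48323874 -0.49790183  0.03      ]
 [ 0.44955761 -0.49905121  0.03      ]] [ 0.46530697 -0.44406179  0.03      ]
0.10885134064948947 1.148829101253816 0.03138001717608023
[-0.3166932  57.29482356]
((46.0, 12.0), (14.0, 20.0), 90.0)
(array([ 0.4625897 , -0.4603313 ,  0.04198163]), [array([-3.7, 29.2]), array([-4.5,  1.2]), array([ 2.6, -0.3])])
```

Call:
step_arm:
  rows:
    - {"fingers": 0.7, "dp": [0, -0.1, 4], "dr": [0, 0, -0.8]}
    - {"fingers": 0.7, "dp": [0, -0.1, 8], "dr": [0, 0, -0.8]}
    - {"fingers": 0.7, "dp": [0, -0.1, 12], "dr": [0, 0, -0.8]}
    - {"fingers": 0.7, "dp": [0, -0.1, 14.5], "dr": [0, 0, -0.8]}
    - {"fingers": 0.7, "dp": [0, -0.1, 15.9], "dr": [0, 0, -0.8]}
    - {"fingers": 0.7, "dp": [0, -0.1, 15.9], "dr": [0, 0, -0.8]}
    - {"fingers": 0.7, "dp": [0, -0.1, 15.9], "dr": [0, 0, -0.8]}

```text
t: 9.38
tcp_pos: [0.4644, -0.4463, 0.1829]
eef_rot: [0.701, 0.713, 0.0, -0.001]
ft_force: [-1.3, -0.4, 0.7]
gripper_width: 0.702
finger_force: 0.0
```

Call:
step_arm:
  rows:
    - {"fingers": 0.25, "dp": [0, 0, 0], "dr": [0, 0, 0]}
    - {"fingers": 0.25, "dp": [0, 0, 0], "dr": [0, 0, 0]}
    - {"fingers": 0.25, "dp": [0, 0, 0], "dr": [0, 0, 0]}
    - {"fingers": 0.25, "dp": [0, 0, 0], "dr": [0, 0, 0]}
    - {"fingers": 0.25, "dp": [0, 0, 0], "dr": [0, 0, 0]}
    - {"fingers": 0.25, "dp": [0, 0, 0], "dr": [0, 0, 0]}
    - {"fingers": 0.25, "dp": [0, 0, 0], "dr": [0, 0, 0]}
    - {"fingers": 0.25, "dp": [0, 0, 0], "dr": [0, 0, 0]}

```text
t: 10.05
tcp_pos: [0.4649, -0.4471, 0.1859]
eef_rot: [0.701, 0.713, -0.0, 0.002]
ft_force: [-0.6, 0.4, 6.3]
gripper_width: 0.383
finger_force: 62.2
```

Call:
step_arm:
  rows:
    - {"fingers": 0.25, "dp": [0, 0, -2], "dr": [0, 0, 0]}
    - {"fingers": 0.25, "dp": [0, 0, -5], "dr": [0, 0, 0]}
    - {"fingers": 0.25, "dp": [0, 0, -9], "dr": [0, 0, 0]}
    - {"fingers": 0.25, "dp": [2, 0.5, -13], "dr": [0, 0, -7]}
    - {"fingers": 0.25, "dp": [5, 1, -15], "dr": [0, 0, -14]}
    - {"fingers": 0.25, "dp": [8, 2, -15], "dr": [0, 0, -21]}
    - {"fingers": 0.25, "dp": [11, 2.5, -15], "dr": [0, 0, -28]}
    - {"fingers": 0.25, "dp": [15, 3, -15], "dr": [0, 0, -35]}
    - {"fingers": 0.25, "dp": [19, 3.6, -15], "dr": [0, 0, -42]}
    - {"fingers": 0.25, "dp": [23, 4.4, -15], "dr": [0, 0, -49]}
    - {"fingers": 0.25, "dp": [27, 5.2, -15], "dr": [0, 0, -56]}
    - {"fingers": 0.25, "dp": [31, 6, -15], "dr": [0, 0, -63]}
    - {"fingers": 0.25, "dp": [34.5, 6.8, -15], "dr": [0, 0, -70]}
    - {"fingers": 0.25, "dp": [37.5, 7.3, -15], "dr": [0, 0, -77]}
    - {"fingers": 0.25, "dp": [39.7, 7.6, -15], "dr": [0, 0, -84]}
    - {"fingers": 0.25, "dp": [39.7, 7.6, -15], "dr": [0, 0, -89]}
    - {"fingers": 0.25, "dp": [39.7, 7.6, -15], "dr": [0, 0, -89]}
    - {"fingers": 0.25, "dp": [39.7, 7.6, -15], "dr": [0, 0, -89]}

```text
t: 11.55
tcp_pos: [0.5337, -0.0481, 0.3339]
eef_rot: [0.001, 1.0, -0.0, 0.0]
ft_force: [-0.3, -0.0, -1.1]
gripper_width: 0.379
finger_force: 61.3
```

```bash
python3 - <<'E'
from h import *
s=sense();im=get_image('wrist');cv2.imwrite('pics/w5.png',im[:,:,::-1])
print(s['t'],list(map(float,s['tcp_pos'])),list(map(float,s['eef_rot'])),s['ft_force'],s['gripper_width'],s['finger_force'])
w=cam('wrist',s)
for l,z in (('drawer_front',.07),('bay',.023),('bar_centre',s['tcp_pos'][2]-.171)):
  for d in landmark_of('wrist',l)[:1]: print(l,d,plane(w,d['position'][::-1],z))
E
```

```text
11.55 [0.5336980631354348, -0.048106935731670054, 0.33387712345822373] [0.0014569186439349294, 0.9999989156675775, -0.00018527659525659175, 0.00010827888843916671] [-0.29632898 -0.03555795 -1.10475529] 0.3790252085479245 61.29953742027283
drawer_front {'position': [120.3, 250.5], 'confidence': 0.68} [ 0.4548291  -0.08713566  0.07      ]
bar_centre {'position': [313.0, 315.8], 'confidence': 0.66} [ 0.53067687 -0.04867964  0.16287712]
```

View pics/w5.png

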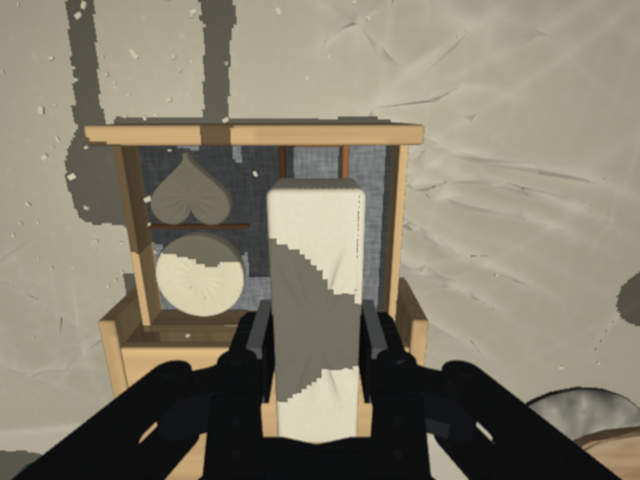

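The bar is held level above the drawer, near end at rows 180–192 (cols 268–365). The front's outer edge is at row 125, and the battens show at cols 286 and 343 near row 150.

```bash
python3 - <<'E'
from h import *
s=sense();w=cam('wrist',s);z=s['tcp_pos'][2]-.186
for n,uv,h in [('batL',(287,150),.031),('batR',(342,150),.031),('frL',(85,126),.07),('frR',(424,126),.07),('frInL',(85,144),.07),('frInR',(424,144),.07),('barNearTopL',(268,192),z+.03),('barNearTopR',(365,192),z+.03),('botL',(276,180),z),('botR',(357,180),z)]: print(n,plane(w,uv,h))
E
```

```text
batL [ 0.47533166 -0.06993173  0.031     ]
batR [ 0.47544162 -0.03121037  0.031     ]
frL [ 0.45778264 -0.18607341  0.07      ]
frR [0.45835524 0.01444591 0.07      ]
frInL [ 0.46811011 -0.18812653  0.07      ]
frInR [0.46868881 0.01535872 0.07      ]
barNearTopL [ 0.47643048 -0.06552888  0.17771497]
barNearTopR [ 0.47652218 -0.03290746  0.17771497]
botL [ 0.47731555 -0.0659133   0.14771497]
botR [ 0.47740975 -0.03250628  0.14771497]
```

Call:
step_arm:
  rows:
    - {"fingers": 0.25, "dp": [0.15, -0.15, 3], "dr": [0, 0, 0]}
    - {"fingers": 0.25, "dp": [0.15, -0.15, 6], "dr": [0, 0, 0]}
    - {"fingers": 0.25, "dp": [0.15, -0.15, 8.5], "dr": [0, 0, 0]}
    - {"fingers": 0.25, "dp": [0.15, -0.15, 10], "dr": [0, 0, 0]}
    - {"fingers": 0.25, "dp": [0.15, -0.15, 11], "dr": [0, 0, 0]}
    - {"fingers": 0.25, "dp": [0.15, -0.15, 11.5], "dr": [0, 0, 0]}
    - {"fingers": 0.25, "dp": [0.15, -0.15, 11.5], "dr": [0, 0, 0]}
    - {"fingers": 0.25, "dp": [0.15, -0.15, 11.5], "dr": [0, 0, 0]}

```text
t: 12.42
tcp_pos: [0.5329, -0.0502, 0.2193]
eef_rot: [0.001, 1.0, -0.0, 0.001]
ft_force: [-0.0, -0.3, -1.9]
gripper_width: 0.383
finger_force: 61.3
```

```bash
python3 - <<'E'
from h import *
s=sense();im=get_image('wrist')
print(s['t'],s['tcp_pos'],s['ft_force'],s['gripper_width'])
cv2.imwrite('pics/w6.png',im[:,:,::-1])
E
```

```text
12.4167 [ 0.5329194  -0.05019616  0.21928588] [-0.04819783 -0.29370473 -1.91825314] 0.38309661394952693
```

View pics/w6.png

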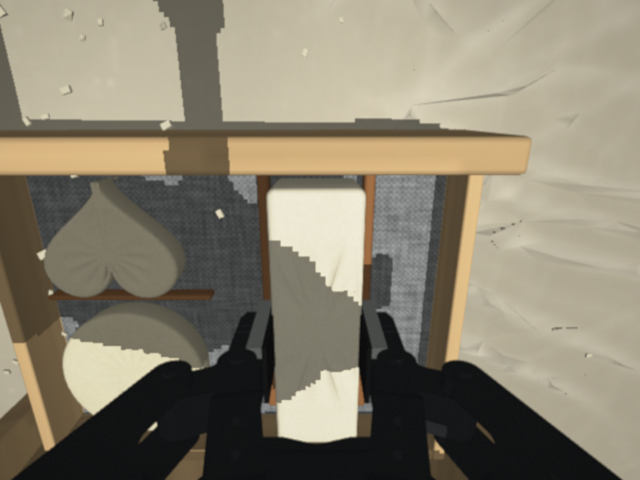

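The bar is centred between the battens (left edge col 267, right col 365). The panel's inner edge is at row 174 and the bar's near top edge at row 188.

```bash
python3 - <<'E'
from h import *
s=sense();w=cam('wrist',s);z=s['tcp_pos'][2]-.186
for n,uv,h in [('frOut',(315,137),.07),('frIn',(315,174),.07),('barTop',(315,188),z+.03),('barBot',(315,178),z),('bL',(263,185),.031),('bR',(370,185),.031),('barL',(268,190),z+.03),('barR',(364,190),z+.03),]: print(n,plane(w,uv,h))
E
```

```text
frOut [ 0.45787677 -0.05084302  0.07      ]
frIn [ 0.46909534 -0.050865    0.07      ]
barTop [ 0.47470973 -0.05089979  0.0636937 ]
barBot [ 0.4761968  -0.05101585  0.0336937 ]
bL [ 0.47955696 -0.07292888  0.031     ]
bR [ 0.47959208 -0.02787724  0.031     ]
barL [ 0.47537323 -0.06666565  0.0636937 ]
barR [ 0.47539806 -0.03446838  0.0636937 ]
```

Call:
step_arm:
  rows:
    - {"fingers": 0.25, "dp": [-0.1, 0, 0.3], "dr": [0, 0, 0]}
    - {"fingers": 0.25, "dp": [-0.1, 0, 0.6], "dr": [0, 0, 0]}
    - {"fingers": 0.25, "dp": [-0.1, 0, 0.8], "dr": [0, 0, 0]}
    - {"fingers": 0.25, "dp": [-0.1, 0, 0.9], "dr": [0, 0, 0]}
    - {"fingers": 0.25, "dp": [-0.1, 0, 0.9], "dr": [0, 0, 0]}
    - {"fingers": 0.25, "dp": [-0.1, 0, 0.9], "dr": [0, 0, 0]}

```text
t: 12.97
tcp_pos: [0.5334, -0.0498, 0.2097]
eef_rot: [0.001, 1.0, 0.0, -0.0]
ft_force: [0.4, 1.0, -2.0]
gripper_width: 0.383
finger_force: 61.3
```

Call:
step_arm:
  rows:
    - {"fingers": 0.25, "dp": [0, 0, 0.1], "dr": [0, 0, 0]}
    - {"fingers": 0.25, "dp": [0, 0, 0.2], "dr": [0, 0, 0]}
    - {"fingers": 0.25, "dp": [0, 0, 0.2], "dr": [0, 0, 0]}

```text
t: 13.22
tcp_pos: [0.5341, -0.0498, 0.2088]
eef_rot: [0.001, 1.0, -0.0, 0.001]
ft_force: [-0.8, 0.5, 5.4]
gripper_width: 0.379
finger_force: 62.0
```

Call:
step_arm:
  rows:
    - {"fingers": 0.46, "dp": [0, 0, 0], "dr": [0, 0, 0]}
    - {"fingers": 0.5, "dp": [0, 0, 0], "dr": [0, 0, 0]}
    - {"fingers": 0.5, "dp": [0, 0, 0], "dr": [0, 0, 0]}
    - {"fingers": 0.5, "dp": [0, 0, 0], "dr": [0, 0, 0]}
    - {"fingers": 0.5, "dp": [0, 0, 0], "dr": [0, 0, 0]}

```text
t: 13.63
tcp_pos: [0.5334, -0.0498, 0.2075]
eef_rot: [0.001, 1.0, 0.0, -0.0]
ft_force: [-0.1, -0.7, 0.3]
gripper_width: 0.5
finger_force: 0.0
```

Call:
step_arm:
  rows:
    - {"fingers": 0.5, "dp": [0, 0, -1], "dr": [0, 0, 0]}
    - {"fingers": 0.5, "dp": [0, 0, -3], "dr": [0, 0, 0]}
    - {"fingers": 0.5, "dp": [0, 0, -6], "dr": [0, 0, 0]}
    - {"fingers": 0.5, "dp": [0, 0, -10], "dr": [0, 0, 0]}
    - {"fingers": 0.3, "dp": [4, -1, -13], "dr": [0, 0, 0]}
    - {"fingers": 0, "dp": [8, -2.5, -13], "dr": [0, 0, 0]}
    - {"fingers": 0, "dp": [11, -3.5, -13], "dr": [0, 0, 0]}
    - {"fingers": 0, "dp": [11, -3.5, -13], "dr": [0, 0, 0]}
    - {"fingers": 0, "dp": [11, -3.5, -13], "dr": [0, 0, 0]}

```text
t: 14.38
tcp_pos: [0.4215, -0.0848, 0.3387]
eef_rot: [0.002, 1.0, -0.0, 0.001]
ft_force: [0.5, -0.3, 0.0]
gripper_width: 0.001
finger_force: 0.0
```

```bash
python3 - <<'E'
from h import *
s=sense();im=get_image('wrist')
print(s['t'],s['tcp_pos'],s['eef_rot'],s['ft_force'],s['gripper_width'])
cv2.imwrite('pics/w7.png',im[:,:,::-1]);w=cam('wrist',s)
for l,z in (('drawer_front',.07),('bay',.023),('bar_centre',.038)):
  for d in landmark_of('wrist',l)[:1]: print(l,d,plane(w,d['position'][::-1],z))
E
```

```text
14.3833 [ 0.4214589  -0.08477142  0.33865293] [ 1.75368317e-03  9.99998317e-01 -1.40326157e-04  5.20775303e-04] [ 0.54162908 -0.32525961  0.03965143] 0.001143874393539047
drawer_front {'position': [289.2, 319.0], 'confidence': 0.83} [ 0.45486378 -0.08336378  0.07      ]
bar_centre {'position': [354.5, 355.3], 'confidence': 0.59} [ 0.53097431 -0.05264742  0.038     ]
```

View pics/w7.png

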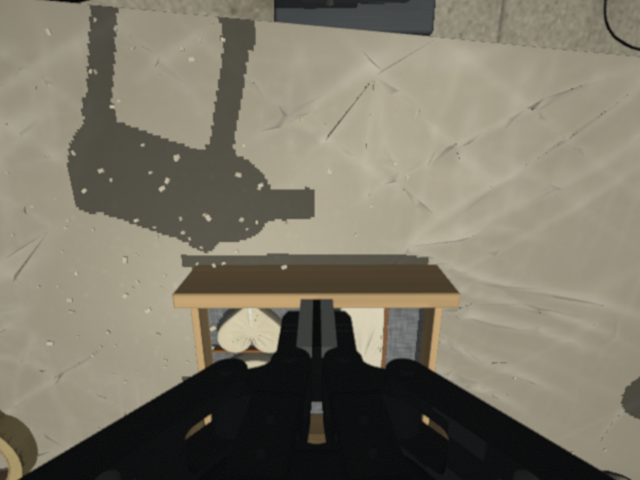

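The bar lies in the bay (cols 335–385, behind the front edge at row 294). The closed fingers are now before the front, ready to push.

Call:
step_arm:
  rows:
    - {"fingers": 0, "dp": [0, 0, 4], "dr": [0, 0, 0]}
    - {"fingers": 0, "dp": [0, 0, 8], "dr": [0, 0, 0]}
    - {"fingers": 0, "dp": [0, 0, 11], "dr": [0, 0, 0]}
    - {"fingers": 0, "dp": [0, 0, 12], "dr": [0, 0, 0]}
    - {"fingers": 0, "dp": [0, 0, 12], "dr": [0, 0, 0]}
    - {"fingers": 0, "dp": [-1, 0, 12], "dr": [0, 0, 0]}
    - {"fingers": 0, "dp": [-1.6, 0, 12], "dr": [0, 0, 0]}
    - {"fingers": 0, "dp": [-2.1, 0, 12], "dr": [0, 0, 0]}
    - {"fingers": 0, "dp": [-2.6, 0, 12], "dr": [0, 0, 0]}
    - {"fingers": 0, "dp": [-3.1, 0, 12], "dr": [0, 0, 0]}
    - {"fingers": 0, "dp": [-3.6, 0, 12], "dr": [0, 0, 0]}

```text
t: 15.5
tcp_pos: [0.4598, -0.0847, 0.2183]
eef_rot: [0.001, 1.0, -0.0, 0.0]
ft_force: [-1.5, -0.5, 1.8]
gripper_width: -0.002
finger_force: 0.9
```

Call:
step_arm:
  rows:
    - {"fingers": 0, "dp": [-0.6, 0, 0], "dr": [0, 0, 0]}
    - {"fingers": 0, "dp": [-1.2, 0, 0], "dr": [0, 0, 0]}
    - {"fingers": 0, "dp": [-1.8, 0, 0], "dr": [0, 0, 0]}
    - {"fingers": 0, "dp": [-2.4, 0, 0], "dr": [0, 0, 0]}
    - {"fingers": 0, "dp": [-3.0, 0, 0], "dr": [0, 0, 0]}
    - {"fingers": 0, "dp": [-3.6, 0, 0], "dr": [0, 0, 0]}
    - {"fingers": 0, "dp": [-4.2, 0, 0], "dr": [0, 0, 0]}
    - {"fingers": 0, "dp": [-4.8, 0, 0], "dr": [0, 0, 0]}
    - {"fingers": 0, "dp": [-5.4, 0, 0], "dr": [0, 0, 0]}
    - {"fingers": 0, "dp": [-6.0, 0, 0], "dr": [0, 0, 0]}
    - {"fingers": 0, "dp": [-6.6, 0, 0], "dr": [0, 0, 0]}
    - {"fingers": 0, "dp": [-7.2, 0, 0], "dr": [0, 0, 0]}
    - {"fingers": 0, "dp": [-7.8, 0, 0], "dr": [0, 0, 0]}
    - {"fingers": 0, "dp": [-8.4, 0, 0], "dr": [0, 0, 0]}
    - {"fingers": 0, "dp": [-9.0, 0, 0], "dr": [0, 0, 0]}
    - {"fingers": 0, "dp": [-9.6, 0, 0], "dr": [0, 0, 0]}
    - {"fingers": 0, "dp": [-10.2, 0, 0], "dr": [0, 0, 0]}
    - {"fingers": 0, "dp": [-10.8, 0, 0], "dr": [0, 0, 0]}
    - {"fingers": 0, "dp": [-11.2, 0, 0], "dr": [0, 0, 0]}

```text
t: 17.08
tcp_pos: [0.5693, -0.0848, 0.2176]
eef_rot: [0.0, 1.0, 0.0, -0.004]
ft_force: [-12.5, -1.1, 11.1]
gripper_width: -0.0
finger_force: 6.3
```

Call:
step_arm:
  rows:
    - {"fingers": 0, "dp": [-0.4, 0, 0], "dr": [0, 0, 0]}
    - {"fingers": 0, "dp": [-0.8, 0, 0], "dr": [0, 0, 0]}
    - {"fingers": 0, "dp": [-1.2, 0, 0], "dr": [0, 0, 0]}
    - {"fingers": 0, "dp": [-1.2, 0, 0], "dr": [0, 0, 0]}

```text
t: 17.42
tcp_pos: [0.5799, -0.0848, 0.2175]
eef_rot: [0.0, 1.0, 0.0, -0.006]
ft_force: [-6.4, 0.2, 4.2]
gripper_width: 0.004
finger_force: 3.7
```

Call:
step_arm:
  rows:
    - {"fingers": 0, "dp": [-0.4, 0, 0], "dr": [0, 0, 0]}
    - {"fingers": 0, "dp": [-0.8, 0, 0], "dr": [0, 0, 0]}
    - {"fingers": 0, "dp": [-1.0, 0, 0], "dr": [0, 0, 0]}
    - {"fingers": 0, "dp": [-1.0, 0, 0], "dr": [0, 0, 0]}

```text
t: 17.75
tcp_pos: [0.586, -0.0848, 0.2173]
eef_rot: [-0.0, 1.0, 0.0, -0.012]
ft_force: [-25.4, -2.1, 19.6]
gripper_width: 0.001
finger_force: 12.7
```

Call:
step_arm:
  rows:
    - {"fingers": 0, "dp": [-0.3, 0, 0], "dr": [0, 0, 0]}
    - {"fingers": 0, "dp": [-0.5, 0, 0], "dr": [0, 0, 0]}
    - {"fingers": 0, "dp": [-0.5, 0, 0], "dr": [0, 0, 0]}

```text
t: 18.0
tcp_pos: [0.5876, -0.0848, 0.2173]
eef_rot: [-0.001, 1.0, 0.001, -0.017]
ft_force: [-34.0, -3.7, 26.4]
gripper_width: -0.0
finger_force: 17.6
```

Call:
step_arm:
  rows:
    - {"fingers": 0, "dp": [1, 0, 0], "dr": [0, 0, 0]}
    - {"fingers": 0, "dp": [3, 0, 0], "dr": [0, 0, 0]}
    - {"fingers": 0, "dp": [6, 0, 0], "dr": [0, 0, 0]}
    - {"fingers": 0, "dp": [9, 0, 0], "dr": [0, 0, 0]}
    - {"fingers": 0, "dp": [9, 0, -4], "dr": [0, 0, 0]}
    - {"fingers": 0, "dp": [9, 0, -8], "dr": [0, 0, 0]}
    - {"fingers": 0, "dp": [9, 0, -12], "dr": [0, 0, 0]}
    - {"fingers": 0, "dp": [9, 0, -12], "dr": [0, 0, 0]}
    - {"fingers": 0, "dp": [9, 0, -12], "dr": [0, 0, 0]}

```text
t: 18.75
tcp_pos: [0.51, -0.0852, 0.3407]
eef_rot: [0.001, 1.0, -0.001, 0.004]
ft_force: [-0.2, -1.0, -1.2]
gripper_width: -0.001
finger_force: 0.0
```

```bash
python3 - <<'E'
from h import *
s=sense();im=get_image('wrist')
print(s['t'],s['tcp_pos'],s['eef_rot'],s['ft_force'],np.abs(s['qd']).max())
cv2.imwrite('pics/w8.png',im[:,:,::-1]);w=cam('wrist',s)
for d in landmark_of('wrist','drawer_front')[:1]: print(d,plane(w,d['position'][::-1],.07))
E
```

```text
18.75 [ 0.51002392 -0.08524919  0.34073919] [ 7.65253367e-04  9.99988990e-01 -1.25940889e-03  4.45505895e-03] [-0.22797412 -0.9666147  -1.22761666] 0.07692480040793422
```

View pics/w8.png

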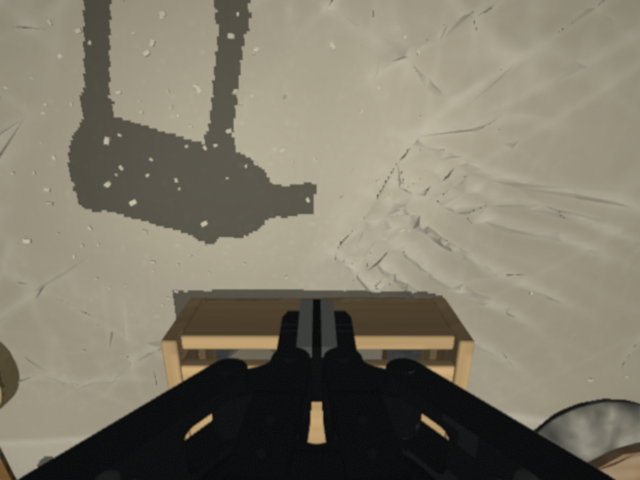

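The front is flush again: its upper edge at row 337 lines up with the sides' front ends at (163,341) and (473,341). The latch has caught and the arm is clear.

```bash
python3 -c "
from bench import *
print(job_done())"
```

```text
the job is handed in; nothing more can be done
None
```

The job is handed in: the bar was set down in the bay, and the last picture shows the drawer pushed back in with its front flush, though the hand-in call returned no verdict.

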